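# Run the mould tray back into the tile press and set the press to float

## Robot

A 6-joint arm with a two-finger parallel gripper is mounted at the origin on the work surface. World frame = base frame: x ahead of the robot, y to its left, z up, the work surface at z = 0. Lengths are in m, angles in degrees, forces in N, time in s.
With the tool pointing down it reaches from about 0.4 to 0.825 m from the base axis. Payload 7 kg.
Tool frame: the origin (TCP) lies at the very end of the fingers, on their centre line; the grasp point (between the pads) lies 19 mm behind it (r.grip_depth is the distance from the TCP to the grasp point, in m); z points along the fingers, y is the line along which they close (so a half turn about z gives the same grasp; the last joint's range is limited). The gripper opens to 88 mm and grips with 3 to 60 N. Pads are 19 mm wide; open, the fingers measure 130 mm over their backs; the gripper's body (78 mm by 193 mm) begins 47 mm behind the grasp point.
Start: joints at [84.975, 20.546, 0.682, 0, -70.136, -16.507], TCP at [0.248, 0.628, 0.227] pointing down, gripper open.
Joint ranges: [-176.03, 176.03], [-82.01, 121.73], [-58.28, 71.71], [-173.87, 95.51], [-174.79, -0.11], [-173.66, 173.66]. Speed limits (degrees/s): [136.94, 136.94, 172.46, 180, 180, 180].

## Interface

Orientations are given as [roll, pitch, yaw] about the fixed x, y, z axes, in that order (R = Rz(yaw) Ry(pitch) Rx(roll)).
In Python, from plant import r gives the robot as it stands.
- The arm moves only by the tool play_rows, never from a script. Its argument "rows" is a list that holds one entry, the list of rows, each a list of 5 numbers: the closure, from 0 (fully open) to 1 (shut), then the shift along the tool's x, y, z each as a share of 0.5 m, from -1 to 1, then the turn about the tool's z as a share of 1.5 rad, from -1 to 1. A call has exactly 8 rows; each row is the pose to reach, as a shift and turn from the pose commanded when the call began, along the tool's axes at that moment; what a row does not reach only later rows make up. A row lasts 1/12 s, in which the tool goes at most 41.7 mm and 7.16 degrees, less where a joint would pass 70% of its speed; a pose out of reach is approached as far as the arm can. A call with a number of a shift or a turn outside -1 to 1 is refused whole. A call with a gripper value outside its range is refused whole. The fingers move at their own pace and stop on an object; "squeeze" is the grip in N (left out, the last holds). Time passes only in rows, so rows that repeat a pose let the fingers close, or fill a call up. It gives the time, the measured TCP pose, the force, the opening and the grip force at its end, in the units of the state.
- r.get_state(): the state, without advancing time (a new reading comes with each control period).
- r.capture(name): name is "scene" or "side" or "wrist"; returns the picture (420x560x3 uint8, red, green, blue); there is no depth.
- r.camera_info(name): a dict with "fovy" (degrees; the focal length in pixels is half the picture's height over the tangent of half this angle, whatever the lens; pixels are square), "cx", "cy" (the principal point, pixels), "k1" (the pictures are not rectified: a ray, as slopes to the right and down, at radius r is drawn at 1 + k1 r^2 times it, then the intrinsics apply), "pose" (4x4, takes a point from camera to world coordinates). Camera axes: x right, y down, z forward; pixel columns grow to the right and rows downward; lengths in m; the calibration is good to about 2 mm. A picture is of the moment at which its call begins: read the wrist's pose just before it. camera_info takes no time and is no camera call; for the wrist camera it gives the pose at the moment of the call.
- r.close_job(): hands the job in; it is judged then, once.
The state is a dict: "time_s": time; "joints": joint angles; "qd": joint speeds; "joint_torque": joint torques, N m; "tcp_pos": TCP position; "eef_rot": TCP orientation; "contact_force": force on the tool from outside, world axes, zero at the start; "moment": the same for the moment, N m; "gripper_width": finger opening in m; "gripper_force": force on a finger pad.
Only numpy, scipy, OpenCV 4.12 (cv2) and the standard library are available. Lean on these libraries where they do the work, as an engineer would, in place of code of your own. Each camera call takes 0.05 s, during which the arm holds its last target. There are 200 camera calls.

## Task

The tile press's sliding tray is locked out at full extension: press down its release tab, hold it down while you push the tray past the lock, and push the tray all the way home into the press, with the mould staying put on the tray and the tab springing back up afterwards. Only then push the hydraulic valve's upright lever forward, away from the robot, past its stiffer detent, so that it stays in the float notch, the last one. Do not disturb the footed clay pot or the white tub standing nearby.

Things in the scene. Friction and masses are not known exactly. Their poses are not given: they have to be found in the camera images.
- press: Fixed bench-top tile press, dark iron and steel. Origin: middle of the bed's front edge, at bench level; x points into the press, the way the tray goes home; z up. Bed plate x 0 to 360 mm, 300 mm wide, 25 mm thick. Columns and crosshead (top 265 mm) stand only at x > 95 mm; over x < 95 mm nothing is higher than the tray's front plate, so a gripper has room there.
- tray (a joint): Tray travel in m along the press's x: 0 fully home (plate at the bed's front edge), about 0.16 locked out at the start. About 3 N of friction, 12 N per m/s of damping, no spring. A pawl stops it from going in beyond about 0.154 until the release tab is pressed down; once below 0.13 the lock is passed and the tab may be let go.
- tray_front (a point): Middle of the top edge of the tray's steel front plate, on its outer face (away from the press), 105 mm above the bench; axes as the press. Plate 230 mm wide (y -115 to 115), 12 mm thick, z 35 to 105 mm; push on the outer face. The release tab sticks out of a window (y 61 to 110, z 60 to 88 mm) near its +y end; the bar over the window (z 88 to 105 mm) is flush with that face.
- tray_bed (a point): Centre of the tray's flat floor, 55 mm above the bench; axes as the press. The floor is 200 mm long and 170 mm wide, with 7 mm high rims.
- release_tab (a point): Middle of the tab's top face: 80 mm above the bench when up, 25 mm out from the front plate's outer face, 87 mm to +y of the plate's middle (press axes). The tab is a flat steel tongue, 38 mm wide (y), 4 mm thick, sticking out 55 to 58 mm from the plate. It tips down about a hinge 42 mm behind the plate's outer face, 67 mm from this point.
- release (a joint): Angle of the release tab in rad: 0 up (sprung), 0.16 pressed down to its stop; the lock is free from 0.09 on (release_tab about 6 mm down; at the stop 11 mm). Pressing takes about 2 N at first and 3 to 7 N at the stop, more the nearer the plate; it springs back up when let go.
- mould: Loose white plaster block, 120 x 120 x 35 mm, about 0.7 kg, with a grey clay tile in its top; lies flat on the tray. Origin at the centre of its underside. It must stay on the tray, its centre within about 25 mm of the middle of the tray's floor (tray_bed); it starts within about 15 mm.
- valve: Fixed grey hydraulic valve block on a 130 x 90 mm foot, 86 mm high. Origin at the centre of its underside; its x axis is forward (away from the robot, within 20 degrees), the way the lever is pushed to float; z up.
- float_lever (a joint): Angle of the valve's lever in rad about a pivot 75 mm above the bench over the valve's origin: 0 upright, positive leaning forward (valve's +x). Notches at -0.34 (raise), 0 (hold) and 0.5 (float, also its end stop). It starts in raise or hold. Raise to hold takes about 7 N at the grip, hold to float about 12 N; past 0.3 it snaps into float by itself and stays.
- lever_top (a point): Top end of the valve lever's grip, on its axis, 120 mm from the pivot (195 mm above the bench when upright). The grip is a black cylinder, 22 mm thick and 50 mm long, on a 12 mm steel stem.
- pot_tall: Bystander: unfired grey clay pot on four stubby feet, 72 mm wide, 69 mm high. Origin at the centre of its underside. Must stay where it is.
- tub: Bystander: open white plastic tub, 96 mm wide, 70 mm high. Origin at the centre of its underside. Must stay where it is.
Mind the look-alikes: they are no part of the job. What is shaped like the mould but red is not meant.

How it is judged:
By the outcome, as a careful person would: the job done as asked, in the order asked, and still so for the second after the job is handed in, with the robot touching nothing.
It also fails if it takes over 54 s, if anything falls off the work surface, if the arm or the gripper's body presses on something with over 40 N, if the wrist force passes 120 N, or if a joint passes its speed limit or range.

## Working session

There is one attempt and no reset: what is moved stays moved. The work goes in short steps, Python scripts to look and compute and a tool call to move; the robot and the scene stay as the last step left them, time stands still between calls to the robot, and variables do not carry over. Pictures are saved under pics/ and viewed, at most 10 in all, crops included, and the job is handed in when it is done.

Besides the shell and the picture viewer there is one more tool, called after "Emit:" as name(argument=value, ...), one argument or row to a line, values as JSON. play_rows: Moves the arm, as the interface text tells. Its arguments: {"type":"object","properties":{"rows":{"type":"array","items":{"type":"array","items":{"type":"array","items":{"type":"number"}}}},"squeeze":{"type":"number"}},"required":["rows"]}

```bash
mkdir -p pics; python3 - <<'E'
from plant import r
import cv2,numpy as np
print(r.get_state())
ims=[]
for n in("scene","side","wrist"):
    i=r.camera_info(n);print(n,i)
    im=r.capture(n)[:,:,::-1];cv2.imwrite(f"pics/{n}0.png",im);ims.append(im)
E
```

```text
{'time_s': 0.0, 'joints': array([ 8.49762067e+01,  2.05915245e+01,  6.34245250e-01, -2.18093904e-02,
       -7.01353054e+01, -1.65062966e+01]), 'qd': array([ 0.00247855, -0.05226635, -0.09717753,  0.05280728, -0.07661489,
        0.06041646]), 'joint_torque': array([ 1.69017716e-03, -5.82713985e+01,  2.93038934e+01,  6.99707463e+00,
        6.87621126e-03, -1.53871306e-04]), 'tcp_pos': array([0.24756024, 0.6274401 , 0.22561994]), 'eef_rot': array([ 1.79905405e+02, -6.65072146e-03, -2.15375119e+01]), 'contact_force': array([-0.07686278, -0.02041932,  0.59801118]), 'moment': array([-0.05288358,  0.0311071 ,  0.02184097]), 'gripper_force': 0.0, 'gripper_width': 0.08736512961702998}
scene {'fovy': 49.934189478056815, 'cx': 279.30381141813103, 'cy': 208.66254483774753, 'k1': -0.07823513738695861, 'pose': array([[-0.6990093 ,  0.39560823, -0.59571816,  1.17002496],
       [ 0.71479707,  0.41127208, -0.56561509,  0.60864613],
       [ 0.02124026, -0.8211878 , -0.57026261,  0.75706685],
       [ 0.        ,  0.        ,  0.        ,  1.        ]])}
side {'fovy': 46.37159448297394, 'cx': 277.17297939880876, 'cy': 207.0306923211608, 'k1': 0.0010693213998059716, 'pose': array([[ 0.92668973, -0.17481344,  0.33269567,  0.10064906],
       [-0.37550813, -0.46715188,  0.80047658, -1.01015672],
       [ 0.01548534, -0.86672336, -0.49854872,  0.74261719],
       [ 0.        ,  0.        ,  0.        ,  1.        ]])}
wrist {'fovy': 59.688433485752796, 'cx': 278.5870093364946, 'cy': 212.38422995745478, 'k1': -0.07972517915204029, 'pose': array([[-3.67257483e-01, -8.92396129e-01, -2.62204290e-01,
         3.17860305e-01],
       [-9.30119232e-01,  3.52482016e-01,  1.03124405e-01,
         6.00211841e-01],
       [ 3.94476702e-04,  2.81754463e-01, -9.59486460e-01,
         3.84002758e-01],
       [ 0.00000000e+00,  0.00000000e+00,  0.00000000e+00,
         1.00000000e+00]])}
```

View pics/scene0.png

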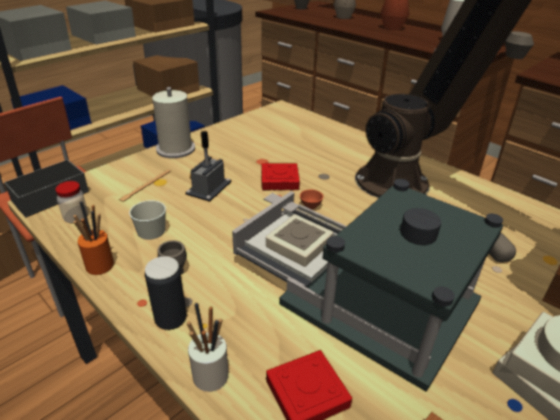

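View pics/side0.png

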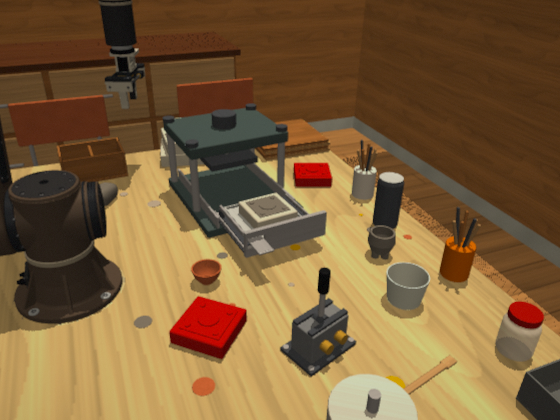

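The pictures show the press with the tray's front plate facing −y. In the side view the plate runs (248,250)–(325,225), with the tab near (262,245). The valve is at (318,340) with its lever grip at (323,281). The white tub is at (407,287) and the footed pot at (381,243). The pale block on the tray, at (267,210), is the mould. The two red blocks at (208,325) and (312,174) are look-alikes. I'll enlarge one crop from each view.

```bash
python3 - <<'E'
import cv2,numpy as np
a=cv2.imread("pics/side0.png");b=cv2.imread("pics/scene0.png")
A=cv2.resize(a[185:265,215:335],None,fx=6.6,fy=6.6,interpolation=cv2.INTER_CUBIC);cv2.imwrite("pics/sc1.png",A)
l=cv2.resize(a[260:370,275:360],(394,510),interpolation=cv2.INTER_CUBIC)
m=cv2.resize(b[125:205,180:240],(382,510),interpolation=cv2.INTER_CUBIC)
cv2.imwrite("pics/lev.png",np.hstack([l,m]))
E
```

```text
(no output)
```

View pics/sc1.png

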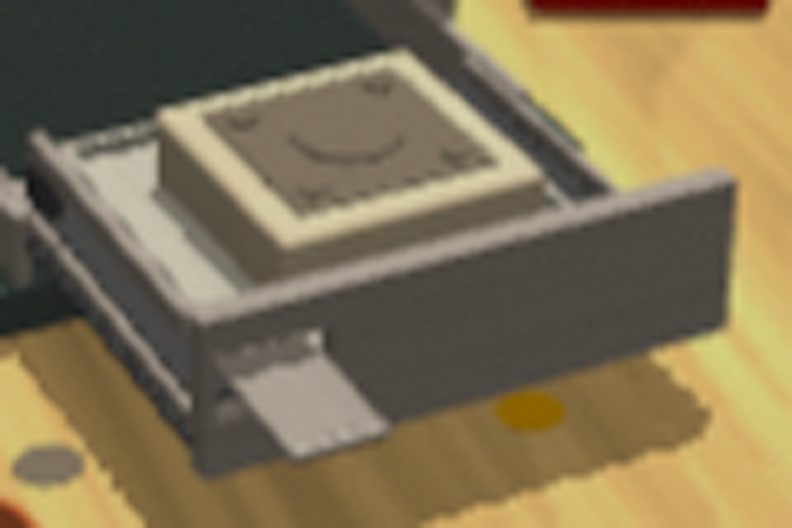

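View pics/lev.png

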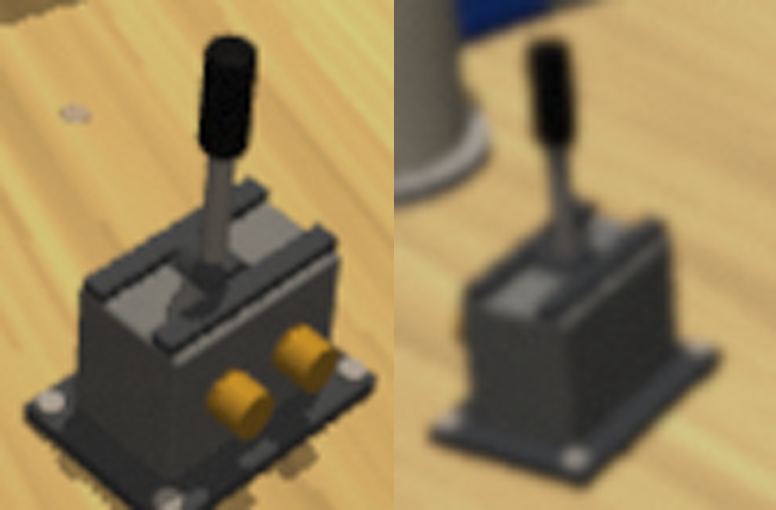

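The first crop shows the mould lying flat, the plate's outer top edge from (246,234) to (327,213) and the tab's tip at (260–274,254–249), all in side-view pixels. It's the plaster-white block with the grey tile, so it's the mould, not the red ones. The second crop shows the lever's grip top at side (324.6,269) and scene (204.2,131.5).

```bash
cat > h.py <<'E'
from plant import r
import numpy as np,cv2
def ray(n,uv,info=None):
    i=info or r.camera_info(n);f=210/np.tan(np.radians(i['fovy']/2))
    K=np.array([[f,0,i['cx']],[0,f,i['cy']],[0,0,1.]])
    p=cv2.undistortPoints(np.array([[uv]],float),K,np.array([i['k1'],0,0,0.]))[0,0]
    P=np.array(i['pose']);return P[:3,3],P[:3,:3]@np.array([*p,1.])
def plane(n,uv,z,info=None):
    o,d=ray(n,uv,info);return o+d*(z-o[2])/d[2]
def tri(a,b):
    (o,d),(p,e)=ray('side',a),ray('scene',b)
    t=np.linalg.lstsq(np.c_[d,-e],p-o,rcond=None)[0]
    x,y=o+d*t[0],p+e*t[1];return (x+y)/2,np.linalg.norm(x-y)
def px(n,P,info=None):
    i=info or r.camera_info(n);f=210/np.tan(np.radians(i['fovy']/2));T=np.linalg.inv(i['pose']);c=T[:3,:3]@P+T[:3,3];s=c[:2]/c[2]
    s=s*(1+i['k1']*(s@s));return s*f+[i['cx'],i['cy']]
E
python3 - <<'E'
from h import *
np.set_printoptions(precision=4,suppress=True)
S=lambda u,v:(u/6.6+215,v/6.6+185)
for k,uv,z in[("topL",S(208,325),.105),("topR",S(737,187),.105),("botL",S(207,475),.035),("botR",S(727,330),.035),("tabL",S(298,455),.08),("tabR",S(388,426),.08),("footL",(281.5,348.4),.005),("footR",(355.2,341.5),.005),("footN",(311,368.5),.005)]:
    print(k,plane('side',uv,z))
for k,uv in[("fL",(185.7,192.8)),("fN",(210.3,200.3)),("fR",(231.2,179.9))]:print(k,plane('scene',uv,.005))
print("lever top",tri((324.6,269.3),(204.2,131.8)),"gripbot",tri((322.9,293.4),(205,147)))
for k,uv,z in[("tub",(407,303),.0),("pot",(381,255),0)]:print(k,plane('side',uv,z))
for k,uv,z in[("tub",(150,235),.0),("pot",(172,270),0)]:print(k,plane('scene',uv,z))
E
```

```text
topL [ 0.4093 -0.081   0.105 ]
topR [ 0.6327 -0.0608  0.105 ]
botL [ 0.4096 -0.0754  0.035 ]
botR [ 0.636  -0.0557  0.035 ]
tabL [ 0.4238 -0.1349  0.08  ]
tabR [ 0.4599 -0.1296  0.08  ]
footL [ 0.387  -0.3571  0.005 ]
footR [ 0.5351 -0.3943  0.005 ]
footN [ 0.4201 -0.4253  0.005 ]
fL [ 0.5304 -0.396   0.005 ]
fN [ 0.5019 -0.3112  0.005 ]
fR [ 0.38   -0.3576  0.005 ]
lever top (array([ 0.4612, -0.3731,  0.1944]), np.float64(0.0020075705156266115)) gripbot (array([ 0.4586, -0.3785,  0.1424]), np.float64(0.0019858307108921226))
tub [ 0.7088 -0.3284  0.    ]
pot [ 0.7559 -0.1457  0.    ]
tub [ 0.7208 -0.2976  0.    ]
pot [ 0.758  -0.1404  0.    ]
```

Emit:
play_rows(
  rows=[
    [[1, 0, 0, -0.06, 0.06], [1, 0, 0, -0.14, 0.14], [1, 0.03, 0.02, -0.22, 0.22], [1, 0.08, 0.06, -0.29, 0.3], [1, 0.14, 0.11, -0.34, 0.38], [1, 0.2, 0.15, -0.36, 0.46], [1, 0.26, 0.19, -0.36, 0.54], [1, 0.32, 0.23, -0.36, 0.62]],
  ],
  squeeze=20,
)

```text
time_s: 0.82
tcp_pos: [0.3552, 0.4607, 0.4083]
eef_rot: [-179.9, 0.1, -75.1]
contact_force: [0.7, 0.1, 0.2]
gripper_width: 0.0399
gripper_force: 0.0
```

```bash
cat >> h.py <<'E'
from scipy.spatial.transform import Rotation as Ro
def go(P,yaw):
    s=r.get_state();R=Ro.from_euler('xyz',s['eef_rot'],degrees=True).as_matrix()
    d=R.T@(np.array(P)-s['tcp_pos']);t=-np.radians((yaw-s['eef_rot'][2]+180)%360-180)
    print(s['time_s'],s['tcp_pos'].round(4),s['eef_rot'].round(2),s['contact_force'].round(1),'w',s['gripper_width'],'rows:',(d/.5).round(4),round(t/1.5,4))
E
python3 -c "
from h import *
go([.4375,-.1017,.3],-84.9)"
```

```text
0.8167 [0.3552 0.4607 0.4083] [-1.799e+02  1.200e-01 -7.512e+01] [0.7 0.1 0.2] w 0.03985083989374949 rows: [1.1297 0.13   0.214 ] 0.1138
```

Emit:
play_rows(
  rows=[
    [[1, 0.06, 0, 0, 0.06], [1, 0.14, 0, 0, 0.11], [1, 0.22, 0, 0, 0.11], [1, 0.3, 0, 0, 0.11], [1, 0.38, 0, 0, 0.11], [1, 0.46, 0, 0, 0.11], [1, 0.54, 0, 0, 0.11], [1, 0.62, 0, 0, 0.11]],
  ],
)

```text
time_s: 1.48
tcp_pos: [0.4353, 0.161, 0.4067]
eef_rot: [-180.0, 0.0, -84.2]
contact_force: [1.8, 0.8, -0.4]
gripper_width: 0.0006
gripper_force: 0.0
```

```bash
python3 -c "
from h import *
go([.4375,-.1017,.25],-84.9)"
```

```text
1.4833 [0.4353 0.161  0.4067] [-1.7998e+02  2.0000e-02 -8.4240e+01] [ 1.8  0.8 -0.4] w 0.0006075103811562025 rows: [0.5233 0.0485 0.3132] 0.0077
```

Emit:
play_rows(
  rows=[
    [[1, 0.08, 0.01, 0, 0.01], [1, 0.16, 0.02, 0, 0.01], [1, 0.24, 0.02, 0.03, 0.01], [1, 0.32, 0.03, 0.09, 0.01], [1, 0.4, 0.04, 0.16, 0.01], [1, 0.48, 0.05, 0.22, 0.01], [1, 0.53, 0.05, 0.28, 0.01], [1, 0.55, 0.05, 0.31, 0.01]],
  ],
)

```text
time_s: 2.15
tcp_pos: [0.4377, -0.1131, 0.2533]
eef_rot: [-179.9, 0.0, -85.1]
contact_force: [2.3, 0.1, 0.1]
gripper_width: 0.0007
gripper_force: 0.0
```

```bash
python3 -c "
from h import *
go([.4375,-.1017,.12],-84.9)
i=r.camera_info('wrist');im=r.capture('wrist')[:,:,::-1]
np.save('w1.npy',i,allow_pickle=True);cv2.imwrite('pics/w1.png',cv2.resize(im,None,fx=1.4,fy=1.4))
for P in([.4375,-.1017,.08],[.5217,-.0685,.105],[.407,-.079,.105],[.4375,-.1017,0]): print(px('wrist',np.array(P),i)*1.4)"
```

```text
2.15 [ 0.4377 -0.1131  0.2533] [-179.88    0.    -85.15] [2.3 0.1 0.1] w 0.0006965554853521341 rows: [-0.0227 -0.001   0.2666] -0.0029
[388.64876444 281.89185974]
[253.12479549 331.0533804 ]
[433.24091563 330.23025481]
[389.13960079 257.09521197]
```

View pics/w1.png

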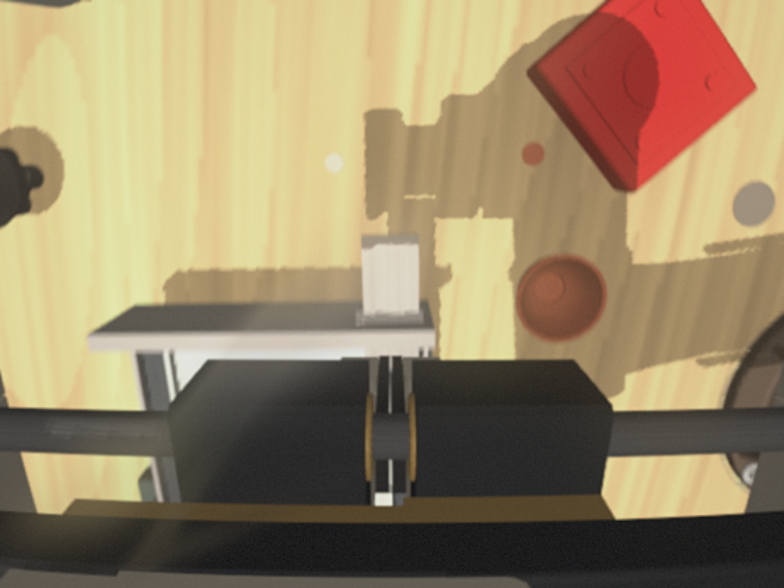

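The wrist view agrees with the estimate: the tab's centre is at (390,280) against a predicted (389,282), and the plate corner is at (433,332) against (433,330). I'm going down over the tab.

Emit:
play_rows(
  rows=[
    [[1, -0.005, 0, 0.03, 0], [1, -0.015, 0, 0.09, 0], [1, -0.025, 0, 0.16, 0], [1, -0.03, 0, 0.22, 0], [1, -0.03, 0, 0.27, 0], [1, -0.03, 0, 0.3, 0], [1, -0.03, 0, 0.315, 0], [1, -0.03, 0, 0.32, 0]],
  ],
)

```text
time_s: 2.87
tcp_pos: [0.436, -0.0964, 0.0926]
eef_rot: [179.9, -0.0, -85.1]
contact_force: [0.1, 0.1, 1.0]
gripper_width: 0.0011
gripper_force: 0.0
```

```bash
python3 -c "
from h import *
go([.437,-.098,.083],-84.9)"
```

```text
2.8667 [ 0.436  -0.0964  0.0926] [ 1.7985e+02 -2.0000e-02 -8.5130e+01] [0.1 0.1 1. ] w 0.0010601610836968914 rows: [ 0.0033 -0.0018  0.0192] -0.0027
```

Emit:
play_rows(
  rows=[
    [[1, 0.001, 0, 0.008, 0], [1, 0.003, 0, 0.016, 0], [1, 0.003, 0, 0.022, 0], [1, 0.003, 0, 0.026, 0], [1, 0.003, 0, 0.029, 0], [1, 0.003, 0, 0.031, 0], [1, 0.003, 0, 0.031, 0], [1, 0.003, 0, 0.031, 0]],
  ],
)

```text
time_s: 3.53
tcp_pos: [0.4372, -0.0978, 0.0786]
eef_rot: [-180.0, -0.0, -85.1]
contact_force: [-0.3, -1.0, 2.5]
gripper_width: 0.0004
gripper_force: 1.3
```

Emit:
play_rows(
  rows=[
    [[1, 0, 0, 0.002, 0], [1, 0, 0, 0.004, 0], [1, 0, 0, 0.006, 0], [1, 0, 0, 0.008, 0], [1, 0, 0, 0.01, 0], [1, 0, 0, 0.01, 0], [1, 0, 0, 0.01, 0], [1, 0, 0, 0.01, 0]],
  ],
)

```text
time_s: 4.2
tcp_pos: [0.4371, -0.0977, 0.0734]
eef_rot: [-180.0, 0.0, -85.1]
contact_force: [-0.9, 0.5, 4.1]
gripper_width: 0.0003
gripper_force: 2.2
```

```bash
python3 -c "
from h import *
go([.437,-.098,.073],-84.9)
im=r.capture('side')[:,:,::-1];cv2.imwrite('pics/s2.png',cv2.resize(im[150:280,190:350],None,fx=4.5,fy=4.5,interpolation=2))"
```

```text
4.2 [ 0.4371 -0.0977  0.0734] [-179.97    0.    -85.12] [-0.9  0.5  4.1] w 0.0003398635722349639 rows: [0.0006 0.0003 0.0007] -0.0026
```

View pics/s2.png

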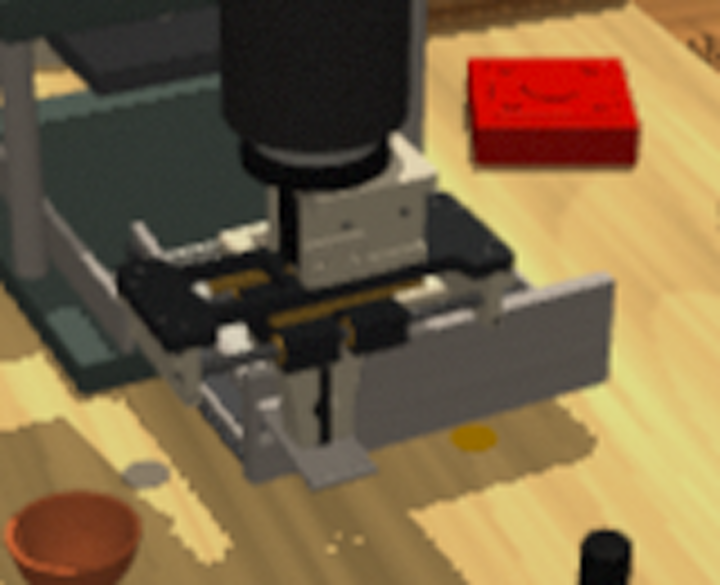

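The fingertips are on the tab and pressing it, and the mould and plate look fine. I'm closing on the plate.

Emit:
play_rows(
  rows=[
    [[1, -0.004, 0, 0.001, 0], [1, -0.008, 0, 0.001, 0], [1, -0.012, 0, 0.001, 0], [1, -0.016, 0, 0.001, 0], [1, -0.02, 0, 0.001, 0], [1, -0.024, 0, 0.001, 0], [1, -0.028, 0, 0.001, 0], [1, -0.032, 0, 0.001, 0]],
  ],
)

```text
time_s: 4.92
tcp_pos: [0.4355, -0.0816, 0.0728]
eef_rot: [180.0, -0.0, -85.1]
contact_force: [0.7, -2.5, 4.8]
gripper_width: 0.0004
gripper_force: 2.4
```

Emit:
play_rows(
  rows=[
    [[1, -0.004, 0, 0, 0], [1, -0.008, 0, 0, 0], [1, -0.012, 0, 0, 0], [1, -0.016, 0, 0, 0], [1, -0.02, 0, 0, 0], [1, -0.024, 0, 0, 0], [1, -0.028, 0, 0, 0], [1, -0.032, 0, 0, 0]],
  ],
)

```text
time_s: 5.58
tcp_pos: [0.4339, -0.0658, 0.0727]
eef_rot: [180.0, -0.0, -85.1]
contact_force: [-0.1, -2.7, 4.9]
gripper_width: 0.0002
gripper_force: 2.4
```

Emit:
play_rows(
  rows=[
    [[1, -0.006, 0, 0, 0], [1, -0.014, 0, 0, 0], [1, -0.024, 0, 0, 0], [1, -0.034, 0, 0, 0], [1, -0.044, 0, 0, 0], [1, -0.054, 0, 0, 0], [1, -0.063, 0, 0, 0], [1, -0.07, 0, 0, 0]],
  ],
)

```text
time_s: 6.25
tcp_pos: [0.4307, -0.0305, 0.0726]
eef_rot: [180.0, -0.0, -85.1]
contact_force: [-2.1, -4.3, 3.6]
gripper_width: 0.0006
gripper_force: 2.5
```

Emit:
play_rows(
  rows=[
    [[1, -0.008, 0, 0, 0], [1, -0.018, 0, 0, 0], [1, -0.03, 0, 0, 0], [1, -0.042, 0, 0, 0], [1, -0.054, 0, 0, 0], [1, -0.065, 0, 0, 0], [1, -0.074, 0, 0, 0], [1, -0.08, 0, 0, 0]],
  ],
)

```text
time_s: 6.92
tcp_pos: [0.4275, 0.0094, 0.0727]
eef_rot: [180.0, 0.0, -85.1]
contact_force: [-1.3, -3.5, 4.0]
gripper_width: 0.0001
gripper_force: 2.6
```

Emit:
play_rows(
  rows=[
    [[1, -0.008, 0, 0, 0], [1, -0.018, 0, 0, 0], [1, -0.028, 0, 0, 0], [1, -0.038, 0, 0, 0], [1, -0.048, 0, 0, 0], [1, -0.056, 0, 0, 0], [1, -0.062, 0, 0, 0], [1, -0.066, 0, 0, 0]],
  ],
)

```text
time_s: 7.58
tcp_pos: [0.4249, 0.0422, 0.0727]
eef_rot: [180.0, 0.0, -85.1]
contact_force: [-2.1, -5.0, 5.0]
gripper_width: 0.0003
gripper_force: 2.7
```

Emit:
play_rows(
  rows=[
    [[1, -0.008, 0, 0, 0], [1, -0.016, 0, 0, 0], [1, -0.024, 0, 0, 0], [1, -0.032, 0, 0, 0], [1, -0.039, 0, 0, 0], [1, -0.045, 0, 0, 0], [1, -0.049, 0, 0, 0], [1, -0.052, 0, 0, 0]],
  ],
)

```text
time_s: 8.25
tcp_pos: [0.423, 0.068, 0.0729]
eef_rot: [-180.0, 0.0, -85.1]
contact_force: [-0.0, -5.0, 5.1]
gripper_width: 0.0006
gripper_force: 2.9
```

Emit:
play_rows(
  rows=[
    [[1, -0.002, 0, 0, 0], [1, -0.004, 0, 0, 0], [1, -0.006, 0, 0, 0], [1, -0.008, 0, 0, 0], [1, -0.01, 0, 0, 0], [1, -0.011, 0, 0, 0], [1, -0.012, 0, 0, 0], [1, -0.012, 0, 0, 0]],
  ],
)

```text
time_s: 8.92
tcp_pos: [0.423, 0.0724, 0.0731]
eef_rot: [-180.0, -0.1, -85.1]
contact_force: [6.0, -14.9, 4.5]
gripper_width: 0.0006
gripper_force: 8.7
```

Emit:
play_rows(
  rows=[
    [[1, 0.008, 0, -0.004, 0], [1, 0.01, 0, -0.012, 0], [1, 0.012, 0, -0.024, 0], [1, 0.016, 0, -0.05, 0], [1, 0.03, 0, -0.1, 0], [1, 0.06, 0, -0.17, 0], [1, 0.1, 0, -0.24, 0], [1, 0.12, 0, -0.28, 0]],
  ],
)

```text
time_s: 9.58
tcp_pos: [0.4283, 0.0133, 0.2167]
eef_rot: [-179.8, 0.1, -85.1]
contact_force: [0.6, -0.2, 0.7]
gripper_width: 0.0001
gripper_force: 0.0
```

```bash
python3 -c "
from h import *
go([.437,-.098,.073],-84.9)
a=r.capture('side')[:,:,::-1]
i=r.camera_info('wrist');w=r.capture('wrist')[:,:,::-1]
b=r.capture('scene')[:,:,::-1]
A=cv2.resize(a[130:270,170:340],(400,329),interpolation=2);B=cv2.resize(b[160:340,230:450],(400,329),interpolation=2)
C=cv2.resize(w,(360,270))
o=np.zeros((600,800,3),np.uint8);o[:329,:400]=A;o[:329,400:]=B;o[329:599,:360]=C
cv2.imwrite('pics/m3.png',o)"
```

```text
9.5833 [0.4283 0.0133 0.2167] [-1.7977e+02  7.0000e-02 -8.5080e+01] [ 0.6 -0.2  0.7] w 7.840550590715556e-05 rows: [0.2236 0.0029 0.2872] -0.002
```

View pics/m3.png

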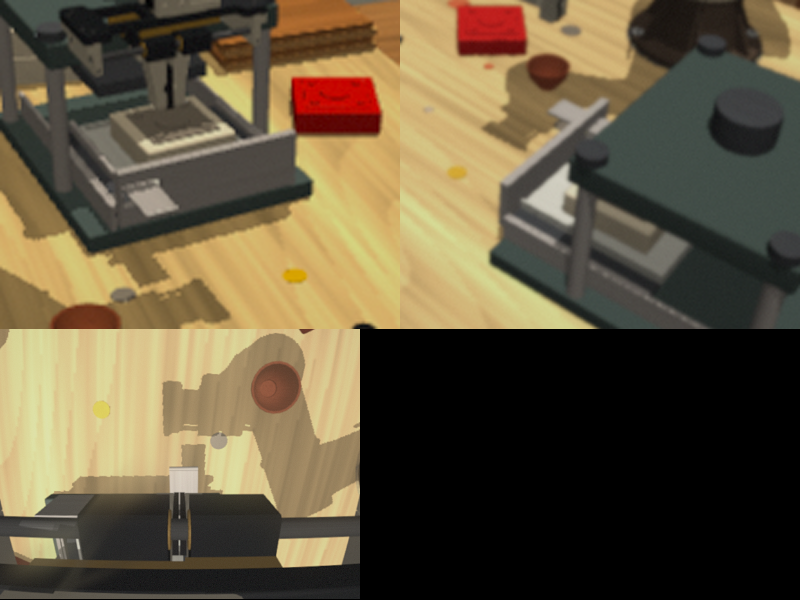

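The tray is home: 15 N at the stop, after the expected 0.16 m of travel. The mould is on the tray and the tab is sticking out again. The valve lever stands in hold, with the valve's x axis at about 18°. I'm moving behind the lever with the fingers shut.

Emit:
play_rows(
  rows=[
    [[1, 0.06, 0.01, 0, 0.06], [1, 0.14, 0.02, 0, 0.14], [1, 0.22, 0.03, 0, 0.22], [1, 0.3, 0.04, 0, 0.3], [1, 0.38, 0.05, 0, 0.38], [1, 0.46, 0.06, 0, 0.46], [1, 0.54, 0.07, 0, 0.54], [1, 0.6, 0.08, 0, 0.62]],
  ],
)

```text
time_s: 10.4
tcp_pos: [0.4123, -0.2904, 0.2116]
eef_rot: [179.9, -0.0, -138.8]
contact_force: [0.8, -0.1, 0.1]
gripper_width: 0.0005
gripper_force: 0.0
```

```bash
python3 -c "
from h import *
go([.418,-.387,.217],-162);print(r.get_state()['joints'])"
```

```text
10.4 [ 0.4123 -0.2904  0.2116] [ 1.7991e+02 -4.0000e-02 -1.3878e+02] [ 0.8 -0.1  0.1] w 0.00048307909649443286 rows: [ 0.1187 -0.1527 -0.011 ] 0.2702
[-1.28295666e+01  5.05781010e+00 -2.16446177e+01 -2.84446575e-02
 -6.33940620e+01 -3.59389537e+01]
```

Emit:
play_rows(
  rows=[
    [[1, 0.04, -0.05, -0.011, 0.08], [1, 0.08, -0.1, -0.011, 0.16], [1, 0.11, -0.14, -0.011, 0.23], [1, 0.119, -0.152, -0.011, 0.27], [1, 0.119, -0.152, -0.011, 0.27], [1, 0.119, -0.152, -0.011, 0.27], [1, 0.119, -0.152, -0.011, 0.27], [1, 0.119, -0.152, -0.011, 0.27]],
  ],
)

```text
time_s: 11.07
tcp_pos: [0.419, -0.3838, 0.2181]
eef_rot: [180.0, -0.0, -161.5]
contact_force: [-1.1, -0.2, 0.1]
gripper_width: 0.0004
gripper_force: 0.0
```

```bash
python3 -c "
from h import *
go([.418,-.387,.155],-162)
a=r.capture('side')[:,:,::-1]
i=r.camera_info('wrist');w=r.capture('wrist')[:,:,::-1]
b=r.capture('scene')[:,:,::-1]
o=np.zeros((600,800,3),np.uint8);o[:300,:400]=cv2.resize(w,(400,300));o[:300,400:]=cv2.resize(b[110:215,150:290],(400,300),interpolation=2)
o[300:,:400]=cv2.resize(a[240:375,240:420],(400,300),interpolation=2)
cv2.imwrite('pics/m4.png',o)"
```

```text
11.0667 [ 0.419  -0.3838  0.2181] [ 179.98   -0.   -161.48] [-1.1 -0.2  0.1] w 0.0003895972395548648 rows: [ 0.0039 -0.0056  0.1262] 0.0061
```

View pics/m4.png

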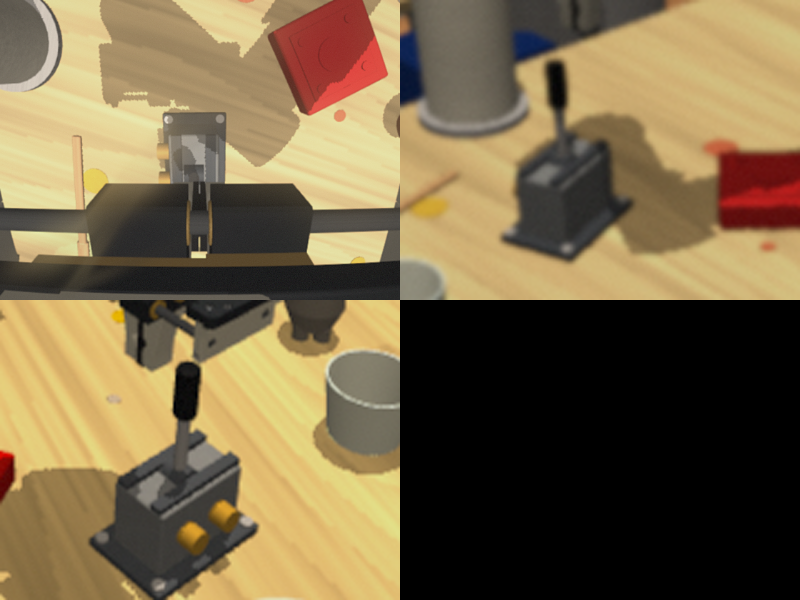

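```bash
python3 -c "
from h import *
s=r.get_state();P=s['tcp_pos'];print(P)
for n in('side','scene'):
  for Q in(P,[.461,-.373,.195],P+[0,0,.066]): print(n,px(n,np.array(Q)))
i=r.camera_info('wrist')
for Q in([.384,-.357,.01],[.42,-.425,.01],[.461,-.373,.195],[.46,-.372,.086],P): print('w',px('wrist',np.array(Q),i)*400/560)
print(i['pose'][:3,3])"
```

```text
[ 0.4191645  -0.38409412  0.21854998]
side [306.50961687 266.92249327]
side [323.9797124  268.93005289]
side [308.26441211 235.71039121]
scene [212.38839308 118.92151927]
scene [203.90338452 131.65169655]
scene [211.03205981  97.44722065]
w [224.55508148 113.34956808]
w [170.80258667 122.2246394 ]
w [194.61081945 230.9278808 ]
w [197.04684271 178.5822269 ]
w [197.84095086 195.01780108]
[ 0.34625911 -0.40776209  0.37679754]
```

The projections match the picture: TCP at side (306,267) and scene (212,119), valve square to the tool. I'm lowering behind the grip and then pushing forward, which is tool −x.

Emit:
play_rows(
  rows=[
    [[1, 0.002, -0.005, 0.02, 0.006], [1, 0.004, -0.005, 0.05, 0.006], [1, 0.004, -0.005, 0.08, 0.006], [1, 0.004, -0.005, 0.11, 0.006], [1, 0.004, -0.005, 0.124, 0.006], [1, 0.004, -0.005, 0.126, 0.006], [1, -0.01, -0.005, 0.126, 0.006], [1, -0.025, -0.005, 0.126, 0.006]],
  ],
)

```text
time_s: 11.88
tcp_pos: [0.4323, -0.3835, 0.1561]
eef_rot: [-179.9, 0.0, -162.2]
contact_force: [-0.0, -0.3, 0.2]
gripper_width: 0.0004
gripper_force: 0.0
```

Emit:
play_rows(
  rows=[
    [[1, -0.01, 0, 0, 0], [1, -0.018, 0, 0, 0], [1, -0.026, 0, 0, 0], [1, -0.034, 0, 0, 0], [1, -0.042, 0, 0, 0], [1, -0.05, 0, 0, 0], [1, -0.058, 0, 0, 0], [1, -0.064, 0, 0, 0]],
  ],
)

```text
time_s: 12.55
tcp_pos: [0.4598, -0.3742, 0.156]
eef_rot: [180.0, -0.2, -162.2]
contact_force: [-5.9, -2.2, 3.0]
gripper_width: 0.0006
gripper_force: 3.0
```

Emit:
play_rows(
  rows=[
    [[1, -0.006, 0, 0, 0], [1, -0.012, 0, 0, 0], [1, -0.018, 0, 0, 0], [1, -0.024, 0, 0, 0], [1, -0.03, 0, 0, 0], [1, -0.034, 0, 0, 0], [1, -0.034, 0, 0, 0], [1, -0.034, 0, 0, 0]],
  ],
)

```text
time_s: 13.22
tcp_pos: [0.4784, -0.3682, 0.1552]
eef_rot: [180.0, -0.0, -162.1]
contact_force: [0.2, 0.8, -0.6]
gripper_width: 0.0005
gripper_force: 0.0
```

The force dropped to zero, so the lever has snapped forward. I'm backing off and checking.

Emit:
play_rows(
  rows=[
    [[1, 0.03, 0, 0, 0], [1, 0.08, 0, 0, 0], [1, 0.14, 0, 0, 0], [1, 0.2, 0, -0.05, 0], [1, 0.22, 0, -0.12, 0], [1, 0.22, 0, -0.2, 0], [1, 0.22, 0, -0.24, 0], [1, 0.22, 0, -0.24, 0]],
  ],
)

```text
time_s: 13.88
tcp_pos: [0.3743, -0.404, 0.2813]
eef_rot: [-179.6, 0.3, -162.2]
contact_force: [0.3, -0.1, -0.4]
gripper_width: 0.0002
gripper_force: 0.0
```

```bash
python3 -c "
from h import *
s=r.get_state();print(s['tcp_pos'],s['contact_force'])
a=r.capture('side')[:,:,::-1];b=r.capture('scene')[:,:,::-1]
cv2.imwrite('pics/sideF.png',a);cv2.imwrite('pics/sceneF.png',b)
o=np.zeros((600,800,3),np.uint8)
o[:300,:400]=cv2.resize(a[130:250,170:330],(400,300),interpolation=2);o[:300,400:]=cv2.resize(b[160:310,220:420],(400,300),interpolation=2)
o[300:,:400]=cv2.resize(a[225:375,270:470],(400,300),interpolation=2);o[300:,400:]=cv2.resize(b[110:290,110:350],(400,300),interpolation=2)
cv2.imwrite('pics/m5.png',o)"
```

```text
[ 0.37432642 -0.40395217  0.28130262] [ 0.2696293  -0.08204505 -0.44717865]
```

View pics/m5.png

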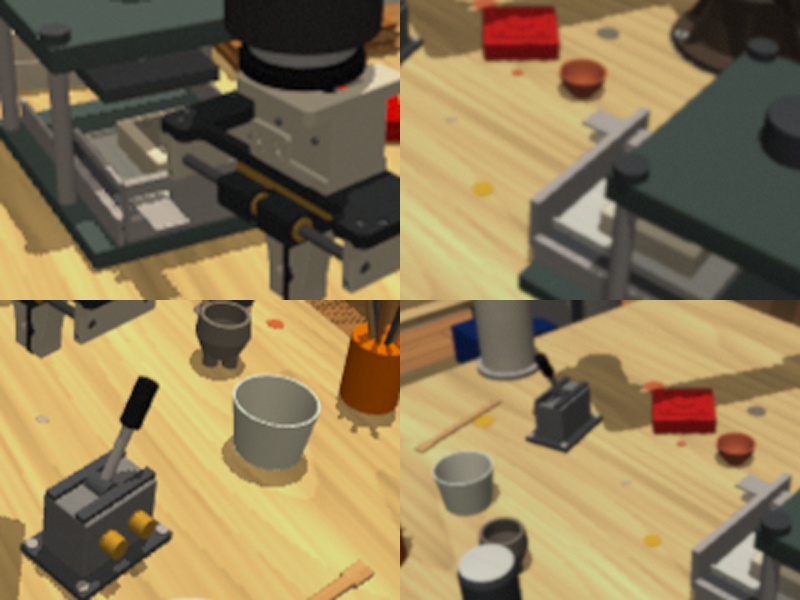

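```bash
python3 -c "
from h import *
t,e=tri((345,266.5),(195.8,144.2));v=np.array([.461,-.373,.075]);print(t,e,np.degrees(0)+np.arctan2((t-v)[:2]@[.95,.31],(t-v)[2]))
S=lambda u,v:(u/2.353+170,v/2.353+130)
px_=np.array([-.089,.996]);py_=np.array([-.996,-.089]);O=np.array([.5217,-.0685])
for k,uv,z in[('pl',S(118,180),.105),('pr',S(297,134),.105),('mouldL',S(112,127),.09),('mouldN',S(145,152),.09),('mouldR',S(237,130),.09)]:
  p=plane('side',uv,z)[:2]-O;print(k,p@px_,p@py_)
T=lambda u,v:(u/6.6+215,v/6.6+185)
for k,uv in[('mL',T(160,115)),('mN',T(287,250)),('mR',T(545,185)),('mF',T(402,52))]:
  p=plane('side',uv,.09)[:2]-O;print(k,p@px_,p@py_)
"
```

```text
[ 0.51009838 -0.35673884  0.17703408] 0.009792225262420271 0.46886648659144964
pl 0.14810204628996834 0.120938043176426
pr 0.15897561329878093 -0.11176852442330201
mouldL 0.2982410064583745 0.07062646353791077
mouldN 0.22112529074157697 0.058863560153926395
mouldR 0.2249545026021322 -0.06470322880240215
mL 0.17116820867513102 0.05736914948454909
mN 0.053496875661481105 0.05535279262601486
mR 0.0533564249149748 -0.05764841673692787
mF 0.17699237334239423 -0.05706786058426554
```

```bash
python3 - <<'E'
import cv2,numpy as np
a=cv2.imread("pics/sideF.png");b=cv2.imread("pics/sceneF.png")
A=cv2.resize(a[180:240,195:260],(400,369),interpolation=2);B=cv2.resize(b[205:305,275:365],(400,444),interpolation=2)
o=np.zeros((444,800,3),np.uint8);o[:369,:400]=A;o[:,400:]=B;cv2.imwrite("pics/z.png",o)
E
```

```text
(no output)
```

View pics/z.png

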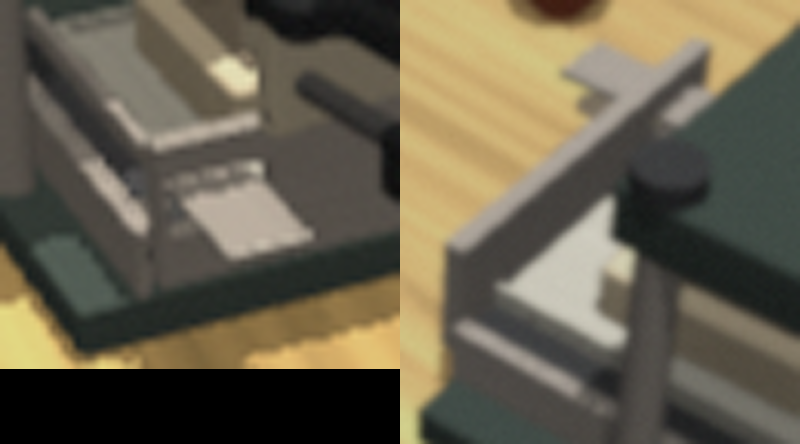

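```bash
python3 -c "
from h import *
px_=np.array([-.089,.996]);py_=np.array([-.996,-.089]);O=np.array([.5217,-.0685])
S=lambda u,v:(u/6.154+195,v/6.154+180);C=lambda u,v:((u-400)/4.444+275,v/4.444+205)
for k,n,uv,z in[('bed','side',S(78,322),.025),('bed2','side',S(380,240),.025),('plbot','side',S(152,293),.035),('pltop','side',S(152,150),.105),('tabL','side',S(235,255),.08),('tabR','side',S(312,235),.08),('bed','scene',C(422,412),.025),('pltop','scene',C(448,245),.105),('pltopR','scene',C(698,42),.105)]:
  p=plane(n,uv,z)[:2]-O;print(k,n,p@px_,p@py_)"
```

```text
bed side 0.16415222431201326 0.15401547669348972
bed2 side 0.16935744386324522 0.006302740453726567
plbot side 0.15729074202414411 0.12180133493006516
pltop side 0.1590571563008204 0.11790096813613372
tabL side 0.10271359863498337 0.10406066029330242
tabR side 0.10351411400686174 0.06854946845968223
bed scene 0.18213753260490825 -0.1473006902161742
pltop scene 0.16837920311224927 -0.11302777564733164
pltopR scene 0.1680262187332874 0.11356399142071644
```

The last view agrees with everything being done. The plate's inner face is at the bed's front edge, with travel of about 0.16 m. The tab is up, the mould is on the tray, the lever is at about 0.47–0.5 rad, and the pot and tub are where they were.

```bash
python3 -c "
from plant import r
print(r.close_job())"
```

```text
the job is handed in; nothing more can be done
None
```

The job is handed in, with no verdict returned: the tray is home with the mould on it and the tab back up, the lever was then pushed into float, and the pot and tub look unmoved, at about 14 s of the 54 s allowed.

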